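# Refit the cleaned cover on the three studs of a reaction pot

## Task

Pick the washed aluminium cover up off the green draining mat by its blue grip, turn it until its three holes find the three brass studs of the steel pot's ring, slide it down over them by hand until it sits flush on the ring all round, and let go. Work by feel and gently: never press the cover hard on the stud tips or the ring (never more than 45 N), do not drop it, and leave the other things on the bench where they are.

Things in the scene. Friction and masses are not known exactly. Their poses are not given: they have to be found in the camera images.
- cover: Round aluminium cover, 158 mm across, 8 mm thick, about 0.45 kg, with three 13 mm through holes 120 degrees apart, 60 mm from its centre: one on its +x axis, the others at 120 and 240 degrees. Origin: centre of its underside; z up. Starts flat on the mat, grip up, at any yaw. A round hub, 48 mm across, rises to 14 mm above the origin at its middle, round the foot of the grip.
- grip (a point): Middle of the upper half of the cover's blue grip, an upright fin on its centre: 60 mm long along the cover's x, 16 mm thick along y, its top 58 mm above the cover's origin. This point is 44 mm above the cover's origin, a good height to hold it from above with a finger on either flat side. Axes as the cover's.
- pot: Steel reaction pot, fixed, with a drain valve with blue handle on its +x side. Origin: centre of its underside on the bench; z up. It carries a loose dark steel ring, 156 mm across, its flat top 110 mm up. The ring can creep round on the pot (see stud_tops) and its turn is not measured; it is stiff and gives way only above about 0.8 N m about its axis.
- seat (a point): Centre of the ring's flat top, 110 mm above the pot's origin: where the cover's origin lies when fully home. Axes as the pot's.
- stud_tops (a point): Centre of the three brass studs at tip height, 22 mm above the seat; axes as the pot's, not the ring's. Studs: 60 mm from the centre, 120 degrees apart, 10 mm thick for 16 mm, then tapering to 5 mm at the tip. One stands 0.10 to 0.70 rad counter-clockwise (from above) of +x. Tips enter the holes within about 0.06 rad; else the cover lands on them, 22 mm above the seat.
- mat: Green draining mat, fixed, 190 x 190 mm and 6 mm thick. Origin: centre of its underside on the bench. The cover starts on it.
- nut_dish: Bystander: small white dish with three brass nuts, 84 mm across. Origin: centre of its underside.
- spanner: Bystander: steel open-ended spanner, 160 mm. Origin: centre of its underside.
- amber_bottle: Bystander: brown glass bottle, 150 mm tall. Origin: centre of its underside.
- beaker: Bystander: glass beaker, 90 mm tall. Origin: centre of its underside.
- flask: Bystander: conical glass flask, 120 mm tall. Origin: centre of its underside.
- bottle_brush: Bystander: bottle brush with white bristles and wooden handle, 220 mm long, lying. Origin: centre of its underside.
- wash_bottle: Bystander: white wash bottle with red cap, 160 mm tall. Origin: centre of its underside.
- jug: Bystander: clear plastic jug, 170 mm tall. Origin: centre of its underside.

How it is judged:
On the way, in this order (a step that is already met when the one before it is completed fails the run):
1. the cover is lifted off the mat (origin more than 80 mm above the bench) (height (world z) of cover above 0.08 m), for 0.1 s.
2. the cover is on the studs and less than 7 mm from the seat, still held in the fingers (lowered by hand, not dropped) (z of cover in the frame of seat below 0.007 m and horizontal distance between cover and seat below 0.006 m and contact force between the fingers and cover above 0.5 N), for 0.1 s.
At the end, for the whole second after the job is handed in: The cover lies at rest on the pot's ring with the three studs through its holes: its origin within 3 mm of the seat in height and 5 mm sideways, right side up and level within 2 degrees, released (z of cover in the frame of seat between -0.003 and 0.003 m and horizontal distance between cover and seat below 0.005 m and angle between cover's own z axis and vertical below 0.035 rad and linear speed of cover below 0.01 m/s and contact force between the fingers and cover below 0.1 N); the robot touches nothing.
It fails at once if the cover is pressed on the pot, its ring or its studs with more than 45 N (contact force between cover and pot above 45 N).
It fails at once if a bystander (nut dish, spanner, bottles, beaker, flask, brush, jug) is shifted by more than 30 mm (distance of any of nut_dish, spanner, amber_bottle, beaker, flask, bottle_brush, wash_bottle, jug from where it was at the start of the episode above 0.03 m).
It also fails if it takes over 59 s, if anything falls off the work surface, if the arm or the gripper's body presses on something with over 40 N, if the wrist force passes 120 N, or if a joint passes its speed limit or range.

## Robot

A 6-joint arm with a two-finger parallel gripper is mounted at the origin on the work surface. World frame = base frame: x ahead of the robot, y to its left, z up, the work surface at z = 0. Lengths are in m, angles in rad, forces in N, time in s.
With the tool pointing down it reaches from about 0.375 to 0.9 m from the base axis. Payload 3.1 kg.
Tool frame: the origin (TCP) lies where the fingers leave the gripper's body, on its centre line; the fingertips stand 70 mm ahead of it and the grasp point (between the pads) lies 51 mm ahead of it; z points along the fingers, y is the line along which they close (so a half turn about z gives the same grasp; the last joint's range is limited). The gripper opens to 87 mm and grips with 3 to 60 N. Pads are 19 mm wide; open, the fingers measure 117 mm over their backs; the gripper's body (75 mm by 190 mm) begins 51 mm behind the grasp point.
Start: joints at [-1.28, 0.527, 1.433, -0, 1.181, -0.178], TCP at [0.283, -0.557, 0.292] pointing down, gripper open.
Joint ranges: [-3.08, 3.08], [-0.75, 2.2], [0.22, 2.44], [-1.43, 4.57], [0, 2.65], [-2.85, 2.85]. Speed limits (rad/s): [2.79, 2.79, 3.14, 3.14, 3.14, 3.14].

## Interface

Orientations are given as a unit quaternion [w, x, y, z].
In Python, from rig import r, imaging gives the robot as it stands.
- The arm moves only by the tool play_rows, never from a script. Its arguments are lists of equal length, an entry for each row: "delta_pos": the shift along the world's x, y, z in mm, a list of three; "spin": the turn about the world's z in rad. In form: {"delta_pos": [[tx, ty, tz], ...], "spin": [spin, ...]}. A call has exactly 8 rows; each row is the pose to reach, as a shift and turn from the pose commanded when the call began; what a row does not reach only later rows make up. A row lasts 1/12 s, in which the tool goes at most 41.7 mm and 7.16 degrees, less where a joint would pass 70% of its speed; a pose out of reach is approached as far as the arm can. A call with a gripper value outside its range is refused whole. "jaw" is the finger opening in mm, from 0 to 87, set as the call begins (left out, the last holds). The fingers move at their own pace and stop on an object; "newtons" is the grip in N (left out, the last holds). Time passes only in rows, so rows that repeat a pose let the fingers close, or fill a call up. It gives the time, the measured TCP pose, the force, the opening and the grip force at its end, in the units of the state.
- r.get_state(): the state, without advancing time (a new reading comes with each control period).
- imaging.camera(name): name is "side" or "top"; returns a dict with "frame" (480x640x3 uint8, blue, green, red), "fovy" (degrees; the focal length in pixels is half the picture's height over the tangent of half this angle, whatever the lens; pixels are square), "cx", "cy" (the principal point, pixels), "camera_from_world" (4x4, takes a point from world to camera coordinates). Camera axes: x right, y down, z forward; pixel columns grow to the right and rows downward; lengths in m; the calibration is good to about 2 mm. A picture is of the moment at which its call begins. There is no depth.
- r.close_job(): hands the job in; it is judged then, once.
Trained networks look in the newest picture that a camera, given by its name, has taken for a name from the list of things; names that differ only in an ending like _2 or _b are one class to them, and where a whole thing is asked for, a point or a joint stands for the part that bears it (a point fixed in the world has none). Each returns a list of dicts, best first, with "conf" (0 to 1); they miss things now and then, are a little off and sometimes report something else, mostly with a low value. They report only what shows in the picture. A call takes as long as a camera call.
- imaging.masks_of(camera, name): "pixels" (480x640 bool, what is visible of it).
- imaging.place_of(camera, name): "point" ([x, y, z] in m, in world coordinates, good to about 4 mm: a listed point, or the origin of a listed thing).
The state is a dict: "time_s": time; "q": joint angles; "qvel": joint speeds; "joint_torque": joint torques, N m; "tool_pos": TCP position; "tool_rot": TCP orientation; "ft_force": force on the tool from outside, world axes, zero at the start; "torque": the same for the moment, N m; "finger_gap": finger opening in m; "grip_force": force on a finger pad.
Only numpy, scipy, OpenCV 4.12 (cv2) and the standard library are available. Lean on these libraries where they do the work, as an engineer would, in place of code of your own. Each camera call takes 0.05 s, during which the arm holds its last target. There are 200 camera calls.

## Working session

There is one attempt and no reset: what is moved stays moved. The work goes in short steps, Python scripts to look and compute and a tool call to move; the robot and the scene stay as the last step left them, time stands still between calls to the robot, and variables do not carry over. Pictures are saved under pics/ and viewed, at most 10 in all, crops included, and the job is handed in when it is done.

Besides the shell and the picture viewer there is one more tool, called as name([rows], argument=value, ...), one row to a line, values as JSON. play_rows: Moves the arm, as the interface text tells. Its arguments: {"type":"object","properties":{"delta_pos":{"type":"array"},"spin":{"type":"array"},"jaw":{"type":"number"},"newtons":{"type":"number"}},"required":["delta_pos","spin"]}

```bash
mkdir -p pics; ls
python3 - <<'E'
from rig import r, imaging
import cv2,numpy as np
for c in ("top","side"):
    d=imaging.camera(c); cv2.imwrite(f"pics/{c}0.png",d["frame"])
    print(c,d["fovy"],d["cx"],d["cy"],np.round(d["camera_from_world"],4).tolist())
    for n in ("cover","grip","pot","seat","stud_tops","mat"):
        p=imaging.place_of(c,n)
        print(n,[(np.round(x["point"],4).tolist(),round(x["conf"],2)) for x in p[:2]])
s=r.get_state();print(s)
E
```

```text
pics
top 49.0514364951907 320.24998354023154 241.74719166473977 [[0.0058, -1.0, 0.0001, -0.0031], [-0.9965, -0.0058, -0.0838, 0.6133], [0.0838, 0.0004, -0.9965, 1.4303], [0.0, 0.0, 0.0, 1.0]]
cover [([0.4582, 0.1981, 0.0062], 0.71)]
grip [([0.4602, 0.1938, 0.0505], 0.6)]
pot [([0.5561, -0.1964, -0.0042], 0.58), ([0.7582, 0.1876, 0.0031], 0.51)]
seat [([0.553, -0.1977, 0.1107], 0.91), ([0.7455, -0.2334, -0.0012], 0.71)]
stud_tops []
mat []
side 55.231046139055394 329.93925635329646 245.754852660809 [[-0.7507, -0.6606, -0.0009, 0.4423], [-0.4661, 0.5306, -0.708, 0.3939], [0.4682, -0.531, -0.7063, 0.8549], [0.0, 0.0, 0.0, 1.0]]
cover [([0.4603, 0.1972, 0.0058], 0.87)]
grip [([0.4615, 0.1959, 0.05], 0.65)]
pot []
seat [([0.5535, -0.1983, 0.112], 0.55)]
stud_tops [([0.5559, -0.198, 0.1346], 0.66)]
mat []
{'time_s': 0.7, 'q': array([-1.27953047e+00,  5.27470352e-01,  1.43271326e+00,  2.85493447e-06,
        1.18138912e+00, -1.78487309e-01]), 'qvel': array([-6.73029956e-04,  1.19796966e-03, -3.03769137e-04, -3.48793522e-05,
       -3.66996672e-04,  3.69520439e-04]), 'joint_torque': array([ 6.84444658e-04, -4.39858961e+01, -1.76951301e+01,  6.33609784e-02,
        5.03671844e-02, -2.08137004e-05]), 'tool_pos': array([ 0.28294256, -0.55725705,  0.2922624 ]), 'tool_rot': array([9.87220074e-06, 9.72543197e-01, 2.32722432e-01, 1.87998367e-06]), 'ft_force': array([ 0.63219793, -0.13155558,  0.04584862]), 'torque': array([-0.00572996,  0.07542505, -0.01576848]), 'grip_force': 0.0, 'finger_gap': 0.08724559859395041}
```

View pics/top0.png

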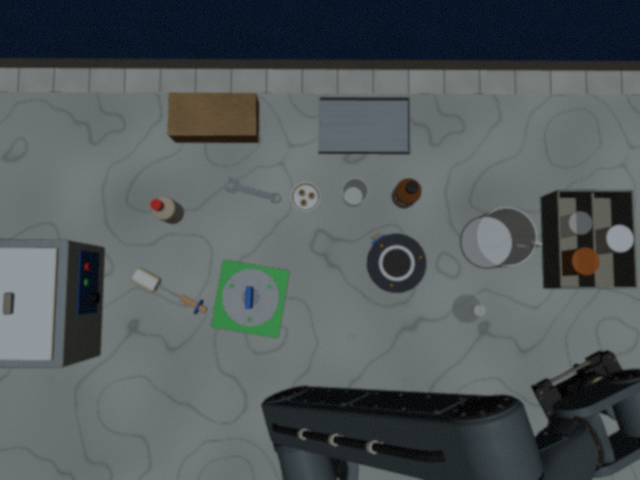

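View pics/side0.png

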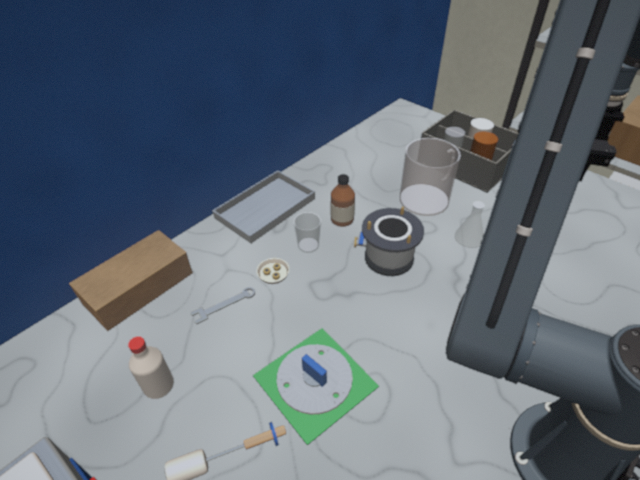

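Top: cover on the mat with its fin near (249,297), pot ring near (396,262) with valve at (377,240), studs as small brass dots. Side: grip at (315,369), ring at (392,228), studs at (403,211), (371,225), (408,238). Next I fit the hole and stud angles by projection in both views.

```bash
cat > h.py <<'E'
import cv2,numpy as np
from scipy.optimize import differential_evolution as DE
def proj(d,P):
    P=np.atleast_2d(P);T=d["camera_from_world"];c=P@T[:3,:3].T+T[:3,3];f=240/np.tan(np.radians(d["fovy"])/2)
    return c[:,:2]/c[:,2:]*f+[d["cx"],d["cy"]]
def three(c,R,th,z): 
    a=th+np.arange(3)*2*np.pi/3
    return np.c_[c[0]+R*np.cos(a),c[1]+R*np.sin(a),np.full(3,z)]
def score(img,kind):
    f=img.astype(np.float32);b,g,r=f[...,0],f[...,1],f[...,2]
    s={"green":g-np.maximum(r,b),"brass":np.minimum(r,(r+g)/2)-b,"blue":b-r}[kind]
    return cv2.GaussianBlur(np.clip(s,0,90),(0,0),1.0)
def samp(s,uv): return cv2.remap(s,uv[None,:,0].astype(np.float32),uv[None,:,1].astype(np.float32),cv2.INTER_LINEAR)[0]
def fit3(ds,kind,c0,zs,w=.006,R=.06):
    S=[score(d["frame"],kind) for d in ds]
    def cost(p): return -sum(samp(s,proj(d,three(p[:2],R,p[2],z))).sum() for s,d in zip(S,ds) for z in zs)
    o=DE(cost,[(c0[0]-w,c0[0]+w),(c0[1]-w,c0[1]+w),(0,2*np.pi/3)],seed=1,popsize=25,maxiter=150)
    return o.x,o.fun
E
python3 - <<'E'
from rig import imaging
from h import *
ds=[imaging.camera(c) for c in("top","side")]
for nm,kind,c0,zs in(("cover","green",(.459,.197),(.014,.010)),("studs","brass",(.554,-.198),(.128,.121))):
    for D in(ds,ds[:1],ds[1:]):
        x,f=fit3(D,kind,c0,zs);print(nm,np.round(x,4),round(f/len(D)/6,1))
# fin yaw: min area of the blue mask, from top and side via fin top corners fit
for d,c in zip(ds,("top","side")):
    m=score(d["frame"],"blue");uv=proj(d,[.46,.197,.05])[0];M=np.zeros((480,640));u,v=uv.astype(int)
    M[v-30:v+30,u-30:u+30]=1;m=((m>35)&(M>0)).astype(np.uint8)
    T=d["camera_from_world"];pts=np.argwhere(m)[:,::-1].astype(float)
    f=240/np.tan(np.radians(d["fovy"])/2);k=np.c_[(pts-[d["cx"],d["cy"]])/f,np.ones(len(pts))]@T[:3,:3];o=-T[:3,:3].T@T[:3,3]
    w=(o+k*((.05-o[2])/k[:,2:]))[:,:2];l,V=np.linalg.eigh(np.cov(w.T));print(c,len(pts),w.mean(0),"axis",np.arctan2(V[1,1],V[0,1]))
# valve direction
for c,d in zip(("top","side"),ds):
    m=score(d["frame"],"blue");u,v=proj(d,[.58,-.15,.05])[0].astype(int)
    for z in(.03,.05,.07):
        pts=np.argwhere(m[v-40:v+40,u-40:u+40]>25)[:,::-1]+[u-40,v-40]
        if len(pts)==0:continue
        T=d["camera_from_world"];f=240/np.tan(np.radians(d["fovy"])/2);k=np.append((pts.mean(0)-[d["cx"],d["cy"]])/f,1)@T[:3,:3];o=-T[:3,:3].T@T[:3,3]
        w=o+k*(z-o[2])/k[2];print("valve",c,len(pts),w.round(3),"ang",np.arctan2(w[1]+.198,w[0]-.554).round(3))
# overview
t=ds[0]["frame"];s=ds[1]["frame"]
C=[cv2.resize(a,(400,300),interpolation=cv2.INTER_CUBIC) for a in(t[263:338,200:300],t[225:300,346:446],s[330:420,255:375],s[185:275,335:455])]
cv2.imwrite("pics/c1.png",np.vstack([np.hstack(C[:2]),np.hstack(C[2:])]))
E
```

```text
cover [0.4604 0.1946 1.0302] -39.7
cover [0.4594 0.1929 1.0377] -39.0
cover [0.4614 0.1953 1.0156] -43.7
studs [ 0.5537 -0.1966  0.7575] -28.3
studs [ 0.5525 -0.1976  0.7657] -25.6
studs [ 0.5523 -0.1939  0.7626] -33.5
top 164 [0.46059205 0.19397974] axis 3.121939474898293
side 430 [0.45927619 0.1968226 ] axis 2.9463932160495268
valve top 58 [ 0.621 -0.158  0.03 ] ang 0.535
valve top 58 [ 0.62  -0.156  0.05 ] ang 0.57
valve top 58 [ 0.618 -0.154  0.07 ] ang 0.607
valve side 79 [ 0.637 -0.181  0.03 ] ang 0.199
valve side 79 [ 0.625 -0.164  0.05 ] ang 0.441
valve side 79 [ 0.613 -0.148  0.07 ] ang 0.708
```

View pics/c1.png

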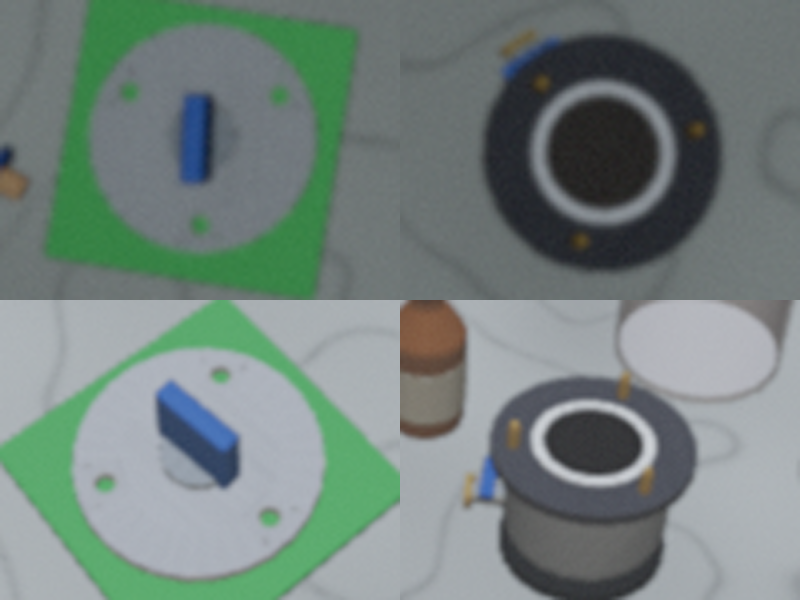

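Cover: centre (0.460, 0.195), yaw ≈ 3.12 from both the holes and the fin. Studs: 0.757 rad (mod 120°), which is about 0.2 rad ccw of the valve, so it agrees. Moving.

play_rows([
  [20, 35, 7],
  [40, 70, 14],
  [60, 105, 21],
  [80, 140, 28],
  [100, 175, 35],
  [120, 210, 42],
  [140, 245, 49],
  [160, 280, 56],
], spin=[-0.06, -0.12, -0.18, -0.24, -0.3, -0.36, -0.42, -0.49], jaw=87, newtons=30)

```text
time_s: 1.47
tool_pos: [0.4436, -0.2754, 0.3488]
tool_rot: [0.0, 1.0, -0.012, 0.0]
ft_force: [1.2, -0.0, -0.3]
finger_gap: 0.0873
grip_force: 0.0
```

play_rows([
  [2, 40, 0],
  [4, 80, 0],
  [6, 120, 0],
  [8, 160, 0],
  [10, 200, 0],
  [12, 240, 0],
  [14, 280, 0],
  [16, 320, 0],
], spin=[0, 0, 0, 0, 0, 0, 0, 0])

```text
time_s: 2.13
tool_pos: [0.4587, 0.0446, 0.3486]
tool_rot: [0.0, 1.0, -0.01, 0.0]
ft_force: [1.3, 0.2, -0.7]
finger_gap: 0.0871
grip_force: 0.0
```

play_rows([
  [0, 38, -10],
  [1, 76, -20],
  [1, 114, -30],
  [1, 150, -45],
  [1, 150, -80],
  [1, 150, -115],
  [1, 150, -145],
  [1, 150, -145],
], spin=[0, 0, 0, 0, 0, 0, 0, 0])

```text
time_s: 2.8
tool_pos: [0.4566, 0.1925, 0.1986]
tool_rot: [0.001, 1.0, -0.01, -0.006]
ft_force: [-1.3, -0.5, -0.1]
finger_gap: 0.0867
grip_force: 0.0
```

play_rows([
  [0, 0, -25],
  [0, 0, -50],
  [0, 0, -70],
  [0, 0, -85],
  [0, 0, -95],
  [0, 0, -101],
  [0, 0, -101],
  [0, 0, -101],
], spin=[0, 0, 0, 0, 0, 0, 0, 0])

```text
time_s: 3.47
tool_pos: [0.4606, 0.1928, 0.103]
tool_rot: [-0.0, 1.0, -0.01, 0.001]
ft_force: [0.3, 0.1, 0.4]
finger_gap: 0.0872
grip_force: 0.0
```

play_rows([
  [0, 0, 0],
  [0, 0, 0],
  [0, 0, 0],
  [0, 0, 0],
  [0, 0, 0],
  [0, 0, 0],
  [0, 0, 0],
  [0, 0, 0],
], spin=[0, 0, 0, 0, 0, 0, 0, 0], jaw=0, newtons=30)

```text
time_s: 4.13
tool_pos: [0.4599, 0.1927, 0.1022]
tool_rot: [-0.0, 1.0, -0.01, -0.0]
ft_force: [-0.1, -0.5, 0.3]
finger_gap: 0.0418
grip_force: 0.0
```

play_rows([
  [0, 0, 0],
  [0, 0, 0],
  [0, 0, 0],
  [0, 0, 0],
  [0, 0, 0],
  [0, 0, 0],
  [0, 0, 0],
  [0, 0, 0],
], spin=[0, 0, 0, 0, 0, 0, 0, 0])

```text
time_s: 4.8
tool_pos: [0.46, 0.1929, 0.1022]
tool_rot: [-0.0, 1.0, -0.01, 0.0]
ft_force: [0.2, 2.0, -0.6]
finger_gap: 0.0156
grip_force: 30.0
```

play_rows([
  [0, 0, 5],
  [0, 0, 15],
  [0, 0, 30],
  [0, 0, 50],
  [0, 0, 75],
  [0, 0, 100],
  [0, 0, 125],
  [0, 0, 140],
], spin=[0, 0, 0, 0, 0, 0, 0, 0])

```text
time_s: 5.47
tool_pos: [0.4599, 0.1926, 0.245]
tool_rot: [-0.0, 1.0, -0.01, 0.001]
ft_force: [1.2, 0.3, -4.9]
finger_gap: 0.0157
grip_force: 30.0
```

play_rows([
  [6, -20, 5],
  [14, -55, 10],
  [23, -94, 15],
  [32, -133, 20],
  [41, -172, 25],
  [50, -211, 30],
  [59, -248, 30],
  [64, -270, 30],
], spin=[-0.03, -0.06, -0.1, -0.14, -0.18, -0.22, -0.25, -0.27])

```text
time_s: 6.13
tool_pos: [0.5244, -0.0815, 0.2731]
tool_rot: [0.001, 0.989, -0.146, 0.001]
ft_force: [0.8, 0.3, -4.7]
finger_gap: 0.0156
grip_force: 30.0
```

play_rows([
  [5, -20, 0],
  [12, -50, 0],
  [19, -80, 0],
  [25, -105, 0],
  [29, -119, 0],
  [29, -119, 0],
  [29, -119, 0],
  [29, -119, 0],
], spin=[0, 0, 0, 0, 0, 0, 0, 0])

```text
time_s: 6.8
tool_pos: [0.5518, -0.1948, 0.2718]
tool_rot: [-0.001, 0.99, -0.144, -0.001]
ft_force: [-0.4, -0.5, -4.9]
finger_gap: 0.0159
grip_force: 30.0
```

Run:
```python
from rig import r,imaging
from h import *
s=r.get_state();print(s["tool_pos"].round(4),s["tool_rot"].round(4),s["ft_force"].round(2),s["torque"].round(3))
F=[]
for c in("top","side"):
    d=imaging.camera(c);F.append(d["frame"])
    for n in("cover","grip","seat","stud_tops"):
        print(c,n,[(np.round(x["point"],4).tolist(),round(x["conf"],2)) for x in imaging.place_of(c,n)[:1]])
C=[cv2.resize(F[0][190:310,320:480],(400,300),interpolation=cv2.INTER_CUBIC),cv2.resize(F[1][140:260,320:480],(400,300),interpolation=cv2.INTER_CUBIC)]
cv2.imwrite("pics/c2.png",np.hstack(C))
```

```text
[ 0.5518 -0.1948  0.2718] [-9.000e-04  9.895e-01 -1.444e-01 -1.500e-03] [-0.4  -0.46 -4.94] [0.122 0.063 0.047]
top cover [([0.5532, -0.1955, 0.1769], 0.96)]
top grip [([0.4317, -0.4071, 0.0009], 0.27)]
top seat []
top stud_tops []
side cover [([0.5546, -0.1955, 0.1744], 0.57)]
side grip [([0.5523, -0.1966, 0.2218], 0.6)]
side seat [([0.5528, -0.1984, 0.11], 0.58)]
side stud_tops [([0.5553, -0.197, 0.1339], 0.55)]
```

View pics/c2.png

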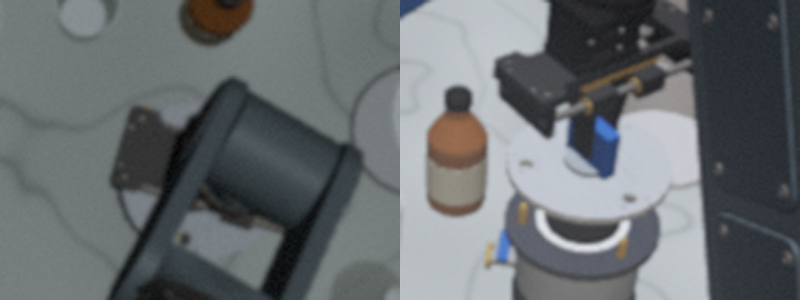

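The cover hangs level over the ring. In the side view two holes show at about (370,205) and (411,219), with two studs below them. I'll measure both in this same view for a relative correction.

```bash
cat >> h.py <<'E'
def unproj(d,uv,z):
    T=d["camera_from_world"];f=240/np.tan(np.radians(d["fovy"])/2);o=-T[:3,:3].T@T[:3,3]
    k=np.c_[(np.atleast_2d(uv)-[d["cx"],d["cy"]])/f,np.ones(len(np.atleast_2d(uv)))]@T[:3,:3]
    return (o+k*((z-o[2])/k[:,2:]))
def blob(s,uv,w=6):
    u,v=np.round(uv).astype(int);p=s[v-w:v+w+1,u-w:u+w+1];p=np.clip(p-np.percentile(p,60),0,None);p=np.where(p>.4*p.max(),p,0)
    y,x=np.mgrid[-w:w+1,-w:w+1];return np.array([u+(x*p).sum()/p.sum(),v+(y*p).sum()/p.sum()])
E
python3 - <<'E'
from rig import r,imaging
from h import *
from scipy.optimize import least_squares as LS
s=r.get_state();tp=s["tool_pos"];print(tp.round(4),s["tool_rot"].round(4))
d=imaging.camera("side");g=cv2.GaussianBlur(255-cv2.cvtColor(d["frame"],cv2.COLOR_BGR2GRAY).astype(np.float32),(0,0),.7)
H=np.array([blob(g,u) for u in((370,205),(411,219))]);zc=tp[2]-.095
W=unproj(d,H,zc+.006);print("holes px",H.round(1),W.round(4),"dist",np.linalg.norm(W[0]-W[1]))
b=score(d["frame"],"brass")
def res(p,X,ks): 
    Q=three(p[:2],.06,p[2],0)[:,:2]; return (Q[ks]-X[:,:2]).ravel()
def fit(X,c0):
    best=None
    for t in np.arange(0,6.28,.1):
        o=LS(res,[*c0,t],args=(X,[0,1]))
        o2=LS(res,[*c0,t],args=(X,[1,0]))
        for q in(o,o2):
            if best is None or q.cost<best.cost: best=q
    return best.x,best.cost
x,c=fit(W,tp[:2]);print("cover",x[:2].round(4),(x[2]%(2*np.pi/3)).round(4),c)
# studs: two visible, whole visible stud blobs, mean height .121
ps=proj(d,three((.554,-.197),.06,.7575,.124));print("pred studs px",ps.round(1))
C=cv2.resize(d["frame"][190:260,350:440],(720,560),interpolation=cv2.INTER_CUBIC)
def mk(P,col):
    for u,v in P: cv2.circle(C,(int((u-350+.5)*8),int((v-190+.5)*8)),4,col,-1)
mk(H,(0,0,255));mk(proj(d,three((.554,-.197),.06,.7575,.132)),(255,0,255));mk(proj(d,three((.554,-.197),.06,.7575,.110)),(0,255,0))
mk(proj(d,three(tp[:2],.06,1.0272-.27,zc+.008)),(255,0,0))
cv2.imwrite("pics/c3.png",C)
E
```

```text
[ 0.553  -0.196   0.2723] [-0.      0.9895 -0.1444  0.    ]
holes px [[369.4 205.4]
 [413.3 221.6]] [[ 0.5983 -0.1521  0.1833]
 [ 0.488  -0.173   0.1833]] dist 0.1122628234428419
cover [ 0.5376 -0.1331] 1.7581 1.7387961715631517e-05
pred studs px [[369.1 223.4]
 [408.8 237.1]
 [402.4 208.8]]
```

View pics/c3.png

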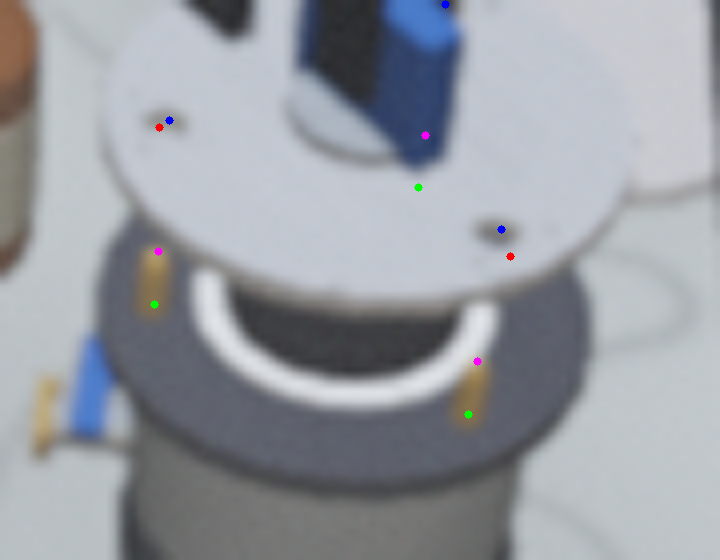

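Side overlay: predicted holes and studs agree with the picture to within about 0.5 px, so yaw is good. The cover needs about -1.5 mm in y. I'll lower the grip force, so it slips before pressing hard, and go down.

play_rows([
  [0, -1.5, 0],
  [0, -1.5, -5],
  [0, -1.5, -12],
  [0, -1.5, -20],
  [0, -1.5, -28],
  [0, -1.5, -34],
  [0, -1.5, -38],
  [0, -1.5, -38],
], spin=[0, 0, 0, 0, 0, 0, 0, 0], newtons=15)

```text
time_s: 8.02
tool_pos: [0.5523, -0.1974, 0.2327]
tool_rot: [-0.001, 0.989, -0.145, -0.001]
ft_force: [0.4, -0.2, -5.4]
finger_gap: 0.0156
grip_force: 15.0
```

Run:
```python
from rig import r,imaging
from h import *
s=r.get_state();print(s["tool_pos"].round(4),s["tool_rot"].round(4),s["ft_force"].round(2),s["torque"].round(3),s["grip_force"])
d=imaging.camera("side");tp=s["tool_pos"];zc=tp[2]-.096
C=cv2.resize(d["frame"][190:260,350:440],(720,560),interpolation=cv2.INTER_CUBIC)
def mk(P,col):
    for u,v in P: cv2.circle(C,(int((u-350+.5)*8),int((v-190+.5)*8)),3,col,-1)
mk(proj(d,three((.554,-.197),.06,.7575,zc+.008)),(255,0,255))
cv2.imwrite("pics/c4.png",C)
```

```text
[ 0.5523 -0.1974  0.2327] [-6.000e-04  9.895e-01 -1.446e-01 -1.400e-03] [ 0.39 -0.2  -5.45] [0.13  0.042 0.01 ] 15.000029888469726
```

View pics/c4.png

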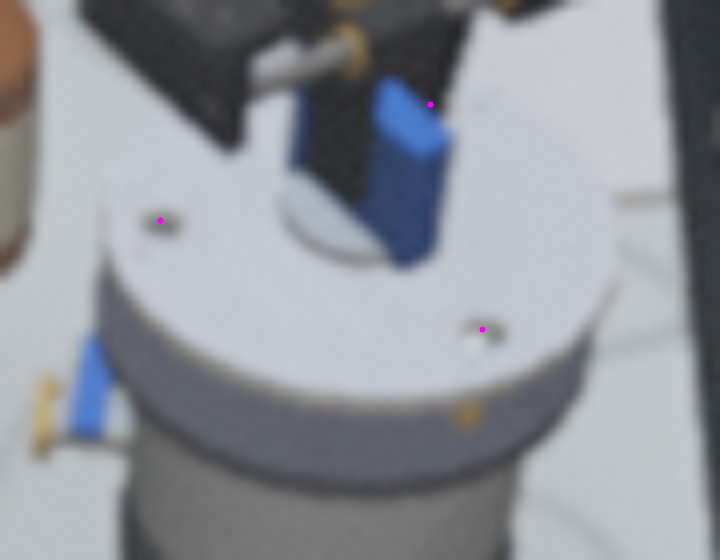

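The holes (161,222) and (484,333) lie on the predicted stud axes. Lowering slowly.

play_rows([
  [0, 0, -1],
  [0, 0, -2],
  [0, 0, -3],
  [0, 0, -4],
  [0, 0, -5],
  [0, 0, -6],
  [0, 0, -6.5],
  [0, 0, -6.5],
], spin=[0, 0, 0, 0, 0, 0, 0, 0])

```text
time_s: 8.73
tool_pos: [0.5529, -0.1977, 0.2276]
tool_rot: [-0.0, 0.989, -0.145, -0.0]
ft_force: [-0.6, -0.7, -6.0]
finger_gap: 0.0162
grip_force: 15.0
```

play_rows([
  [0, 0, -0.5],
  [0, 0, -1],
  [0, 0, -1.5],
  [0, 0, -2],
  [0, 0, -2.5],
  [0, 0, -3],
  [0, 0, -3],
  [0, 0, -3],
], spin=[0, 0, 0, 0, 0, 0, 0, 0])

```text
time_s: 9.4
tool_pos: [0.5529, -0.1977, 0.2247]
tool_rot: [-0.0, 0.989, -0.145, -0.0]
ft_force: [0.5, 0.2, -5.3]
finger_gap: 0.0159
grip_force: 15.0
```

play_rows([
  [0, 0, -0.5],
  [0, 0, -1],
  [0, 0, -1.5],
  [0, 0, -2],
  [0, 0, -2],
  [0, 0, -2],
  [0, 0, -2],
  [0, 0, -2],
], spin=[0, 0, 0, 0, 0, 0, 0, 0])

```text
time_s: 10.07
tool_pos: [0.5529, -0.1976, 0.2227]
tool_rot: [-0.0, 0.989, -0.145, -0.0]
ft_force: [-0.3, 0.3, -5.2]
finger_gap: 0.0157
grip_force: 15.0
```

play_rows([
  [0, 0, -0.5],
  [0, 0, -1],
  [0, 0, -1.5],
  [0, 0, -2],
  [0, 0, -2.5],
  [0, 0, -3],
  [0, 0, -3],
  [0, 0, -3],
], spin=[0, 0, 0, 0, 0, 0, 0, 0])

```text
time_s: 10.73
tool_pos: [0.5528, -0.1974, 0.2195]
tool_rot: [-0.0, 0.989, -0.145, -0.0]
ft_force: [-0.2, 2.9, -4.7]
finger_gap: 0.016
grip_force: 15.0
```

play_rows([
  [0, 0, -0.5],
  [0, 0, -1],
  [0, 0, -1.5],
  [0, 0, -2],
  [0, 0, -2.5],
  [0, 0, -3],
  [0, 0, -3],
  [0, 0, -3],
], spin=[0, 0, 0, 0, 0, 0, 0, 0])

```text
time_s: 11.4
tool_pos: [0.5528, -0.1974, 0.2166]
tool_rot: [-0.0, 0.989, -0.145, -0.0]
ft_force: [-0.5, 4.5, -3.8]
finger_gap: 0.0157
grip_force: 15.0
```

Run:
```python
from rig import r,imaging
from h import *
s=r.get_state();print(s["tool_pos"].round(4),s["tool_rot"].round(4),s["ft_force"].round(2),s["torque"].round(3),s["grip_force"])
d=imaging.camera("side")
print([(np.round(x["point"],4),x["conf"]) for x in imaging.place_of("side","cover")[:1]])
cv2.imwrite("pics/c5.png",cv2.resize(d["frame"][190:260,350:440],(720,560),interpolation=cv2.INTER_CUBIC))
```

```text
[ 0.5528 -0.1974  0.2166] [-3.000e-04  9.895e-01 -1.446e-01 -3.000e-04] [-0.55  4.53 -3.85] [1.069 0.064 0.114] 15.022233352647163
[(array([ 0.5545, -0.1961,  0.1213]), 0.81)]
```

View pics/c5.png

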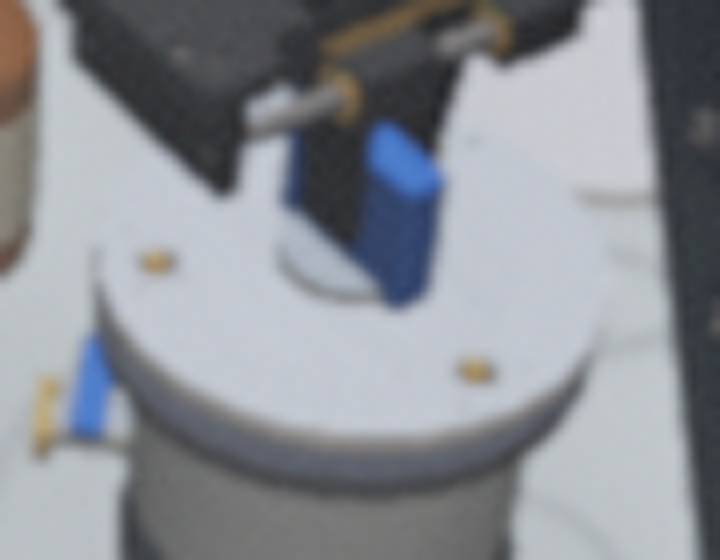

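Both visible studs, (157,261) and (477,370), are inside the holes. A 4.5 N push in +y says to shift +0.6 mm, then go on down.

play_rows([
  [0, 0.6, 0],
  [0, 0.6, 0],
  [0, 0.6, -0.5],
  [0, 0.6, -1],
  [0, 0.6, -1.5],
  [0, 0.6, -2],
  [0, 0.6, -2],
  [0, 0.6, -2],
], spin=[0, 0, 0, 0, 0, 0, 0, 0])

```text
time_s: 12.17
tool_pos: [0.553, -0.1973, 0.2147]
tool_rot: [0.0, 0.989, -0.145, 0.0]
ft_force: [-1.7, 2.9, -4.1]
finger_gap: 0.0163
grip_force: 15.0
```

play_rows([
  [0, 0.6, 0],
  [0, 0.6, 0],
  [0, 0.6, -0.5],
  [0, 0.6, -1],
  [0, 0.6, -1.5],
  [0, 0.6, -2],
  [0, 0.6, -2.5],
  [0, 0.6, -2.5],
], spin=[0, 0, 0, 0, 0, 0, 0, 0])

```text
time_s: 12.83
tool_pos: [0.5532, -0.1969, 0.2122]
tool_rot: [0.0, 0.989, -0.145, 0.0]
ft_force: [-0.4, 0.5, -5.4]
finger_gap: 0.0157
grip_force: 15.0
```

play_rows([
  [0, 0, -0.5],
  [0, 0, -1],
  [0, 0, -1.5],
  [0, 0, -2],
  [0, 0, -2.5],
  [0, 0, -3],
  [0, 0, -3],
  [0, 0, -3],
], spin=[0, 0, 0, 0, 0, 0, 0, 0])

```text
time_s: 13.5
tool_pos: [0.553, -0.1966, 0.2092]
tool_rot: [0.0, 0.989, -0.145, -0.0]
ft_force: [0.2, 0.3, -5.1]
finger_gap: 0.0159
grip_force: 15.0
```

play_rows([
  [0, 0, -0.5],
  [0, 0, -1],
  [0, 0, -1.5],
  [0, 0, -1.5],
  [0, 0, -1.5],
  [0, 0, -1.5],
  [0, 0, -1.5],
  [0, 0, -1.5],
], spin=[0, 0, 0, 0, 0, 0, 0, 0])

```text
time_s: 14.17
tool_pos: [0.553, -0.1966, 0.2078]
tool_rot: [0.0, 0.989, -0.145, 0.0]
ft_force: [-0.7, 0.4, -4.9]
finger_gap: 0.016
grip_force: 15.0
```

play_rows([
  [0, 0, -0.3],
  [0, 0, -0.6],
  [0, 0, -0.9],
  [0, 0, -1.2],
  [0, 0, -1.2],
  [0, 0, -1.2],
  [0, 0, -1.2],
  [0, 0, -1.2],
], spin=[0, 0, 0, 0, 0, 0, 0, 0])

```text
time_s: 14.83
tool_pos: [0.553, -0.1966, 0.2066]
tool_rot: [-0.0, 0.989, -0.145, 0.0]
ft_force: [-0.5, 0.3, -5.3]
finger_gap: 0.0158
grip_force: 15.0
```

play_rows([
  [0, 0, -0.2],
  [0, 0, -0.4],
  [0, 0, -0.6],
  [0, 0, -0.8],
  [0, 0, -0.8],
  [0, 0, -0.8],
  [0, 0, -0.8],
  [0, 0, -0.8],
], spin=[0, 0, 0, 0, 0, 0, 0, 0])

```text
time_s: 15.5
tool_pos: [0.553, -0.1966, 0.2062]
tool_rot: [0.0, 0.989, -0.145, 0.0]
ft_force: [-2.6, 0.4, 2.0]
finger_gap: 0.0159
grip_force: 15.0
```

It is on the ring: the force went from -5 to +2 N at the expected height. Release and back off straight up.

play_rows([
  [0, 0, 0],
  [0, 0, 0],
  [0, 0, 0],
  [0, 0, 0],
  [0, 0, 0],
  [0, 0, 0],
  [0, 0, 0],
  [0, 0, 0],
], spin=[0, 0, 0, 0, 0, 0, 0, 0], jaw=50)

```text
time_s: 16.17
tool_pos: [0.553, -0.1966, 0.2057]
tool_rot: [0.0, 0.989, -0.145, 0.0]
ft_force: [0.2, 0.7, -0.1]
finger_gap: 0.0493
grip_force: 0.0
```

play_rows([
  [0, 0, 5],
  [0, 0, 15],
  [0, 0, 30],
  [0, 0, 50],
  [0, 0, 75],
  [0, 0, 100],
  [0, 0, 110],
  [0, 0, 110],
], spin=[0, 0, 0, 0, 0, 0, 0, 0])

```text
time_s: 16.83
tool_pos: [0.5543, -0.1973, 0.3195]
tool_rot: [0.001, 0.989, -0.145, 0.004]
ft_force: [-0.1, -0.7, -0.0]
finger_gap: 0.0502
grip_force: 0.0
```

Run:
```python
from rig import r,imaging
from h import *
s=r.get_state();print(s["tool_pos"].round(4),s["ft_force"].round(2),s["finger_gap"])
for c in("side","top"):
    d=imaging.camera(c);print([(np.round(x["point"],4),x["conf"]) for x in imaging.place_of(c,"cover")[:1]])
    if c=="side": cv2.imwrite("pics/c6.png",cv2.resize(d["frame"][180:270,330:450],(800,600),interpolation=cv2.INTER_CUBIC))
```

```text
[ 0.5543 -0.1973  0.3195] [-0.14 -0.75 -0.03] 0.050154160386828926
[(array([ 0.555 , -0.1973,  0.1068]), 0.87)]
[(array([ 0.5541, -0.1972,  0.1095]), 0.69)]
```

View pics/c6.png

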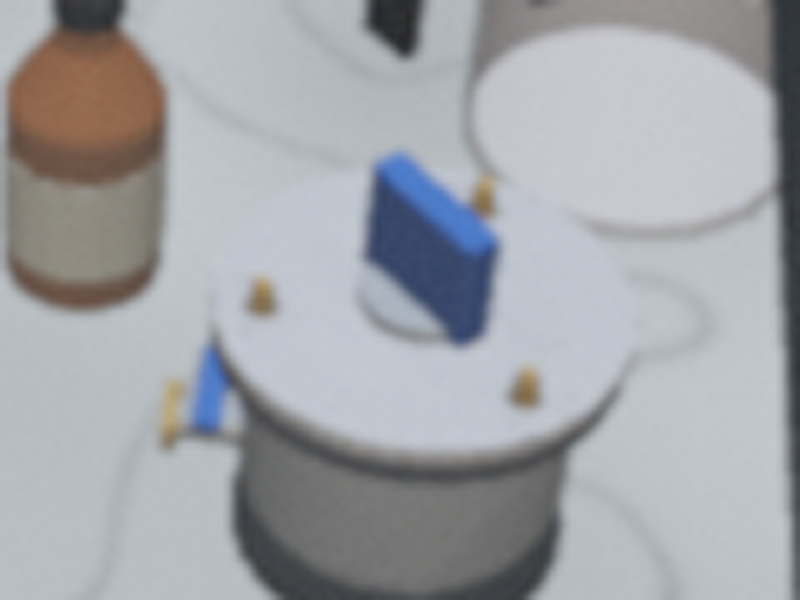

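The cover lies flush and level, all three studs stand out through the holes ((262,297), (484,197), (526,388)), and the fingers are clear.

```bash
python3 -c "
from rig import r
print(r.close_job())"
```

```text
the job is handed in; nothing more can be done
None
```

The cover sits flush on the pot's ring with all three studs through its holes, released with the arm clear, and the job was handed in at about 17 s; no verdict came back.

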